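# Turn round the mirrored chassis bracket in the fitting jig

## Task

Three L brackets stand in the nests of the black fitting jig, next to the pattern bracket that is bolted to its end. One of the three is set mirror-handed, its arm pointing the opposite way from the pattern's: take it out, turn it half round and seat it flat again in its own nest, so that its arm points the same way as the pattern's. Leave the two brackets that already match where they stand.

Things in the scene. Friction and masses are not known exactly. Their poses are not given: they have to be found in the camera images.
- bracket_a_mid (a point): loose aluminium L bracket, 120 to 195 g, 95 mm tall: foot 44 x 50, 10 high; on its middle a post 20 wide, 14 thick; at the top an arm 14 thick, 18 high, to one side only, its end 52 mm from the post's axis. Point: on the post's axis, 47.5 mm above the foot's underside; y along the arm, x through the 14 mm thickness, z up. Stands in a nest of the jig; which nest holds the mirrored one varies
- bracket_b_mid (a point): an identical loose L bracket (see bracket_a), point and axes likewise, in another nest. Being flat, a bracket becomes its mirror hand when turned half round about its post, and its foot fits the nest as before. Each nest is a flat pocket 54 x 60 mm in a rim 8 mm high: about 5 mm of play on every side of the foot
- bracket_c_mid (a point): an identical loose L bracket (see bracket_a), point and axes likewise, in the remaining nest. Odds and ends lie loose on the bench around the jig, up to 150 mm tall; among them is a T bracket with an arm on both sides, which has no hand and does not belong in the jig
- pattern (a point): pattern bracket of the same shape, bolted by two dark screws to the left end (seen from the robot) of the fixed black jig. Point: on its post's axis, half-way up; y along its arm, z up. The jig is a plate 84 x 500, 12 mm thick on the bench; all bracket feet stand on its top face. Nest centres lie 125, 250 and 375 mm from this point towards its -y
Not all that is in view belongs to the job. Leave any blue or green look-alike of the part that bears bracket_a_mid alone.

How it is judged:
By the outcome, as a careful person would: the job done as asked, in the order asked, and still so for the second after the job is handed in, with the robot touching nothing.
It also fails if it takes over 35 s, if anything falls off the work surface, if the arm or the gripper's body presses on something with over 40 N, if the wrist force passes 120 N, or if a joint passes its speed limit or range.

## Robot

A 6-joint arm with a two-finger parallel gripper is mounted at the origin on the work surface. World frame = base frame: x ahead of the robot, y to its left, z up, the work surface at z = 0. Lengths are in m, angles in rad, forces in N, time in s.
With the tool pointing down it reaches from about 0.3 to 0.775 m from the base axis. Payload 14.6 kg.
Tool frame: the origin (TCP) lies midway between the tips of the shut fingers; the grasp point (between the pads) lies 19 mm behind it (grasp_offset is the distance from the TCP to the grasp point, in m); z points along the fingers, y is the line along which they close (so a half turn about z gives the same grasp; the last joint's range is limited). The gripper opens to 94 mm and grips with 3 to 60 N. Pads are 16 mm wide; open, the fingers measure 119 mm over their backs; the gripper's body (75 mm by 177 mm) begins 78 mm behind the grasp point.
Start: joints at [1.208, 0.3, 1.521, -0, 1.321, -0.067], TCP at [0.16, 0.526, 0.205] pointing down, gripper open.
Joint ranges: [-3.03, 3.03], [-0.79, 2.21], [0.23, 2.52], [-1.04, 4.18], [0, 3.07], [-2.55, 2.55]. Speed limits (rad/s): [2.22, 2.22, 2.57, 3.14, 3.14, 3.14].

## Interface

Orientations are given as [roll, pitch, yaw] about the fixed x, y, z axes, in that order (R = Rz(yaw) Ry(pitch) Rx(roll)).
In Python, from station import * gives the robot as it stands. The module is installed in compiled form; this text tells all that it offers.
- The arm moves only by the tool send_rows, never from a script. Its argument "rows" is a list of rows, each an object of numbers: "dx", "dy", "dz": the shift along the tool's x, y, z in mm; "roll": the turn about the tool's z in degrees; "jaw": the closure, from -1 (fully open) to 1 (shut). In form: [{"dx": .., "dy": .., "dz": .., "roll": .., "jaw": ..}, ...]. A call has 1 to 12 rows; each row shifts and turns the commanded pose from where the row before left it, along the tool's axes as they then stand; what a row does not reach is not made up. A row lasts 1/12 s, in which the tool goes at most 41.7 mm and 7.16 degrees, less where a joint would pass 70% of its speed; a pose out of reach is approached as far as the arm can. A call is refused whole if a number of a shift passes 41.7 or a number of a turn 7.16, either way. A call with a gripper value outside its range is refused whole. The fingers move at their own pace and stop on an object; "force" is the grip in N (left out, the last holds). Time passes only in rows, so rows that do not move let the fingers close. It gives the time, the measured TCP pose, the force, the opening and the grip force at its end, in the units of the state.
- get_obs(): the state, without advancing time (a new reading comes with each control period).
- camera(name): name is "side" or "top"; returns a dict with "frame" (384x512x3 uint8, red, green, blue), "z_map" (384x512 float32, m along the optical axis (not along the pixel's ray), 0 where there is no reading), "camera_matrix" (3x3 intrinsics, pixels), "rvec" (rotation vector, rad) and "tvec" (3), from world to camera coordinates, as OpenCV has them. Camera axes: x right, y down, z forward; pixel columns grow to the right and rows downward; lengths in m; the calibration is good to about 2 mm. A picture is of the moment at which its call begins.
- hand_in(): hands the job in; it is judged then, once.
The state is a dict: "time_s": time; "qpos": joint angles; "joint_vel": joint speeds; "tau": joint torques, N m; "ee_pos": TCP position; "eef_rot": TCP orientation; "force": force on the tool from outside, world axes, zero at the start; "moment": the same for the moment, N m; "grip_width": finger opening in m; "grip_force": force on a finger pad.
Only numpy, scipy, OpenCV 4.12 (cv2) and the standard library are available. Lean on these libraries where they do the work, as an engineer would, in place of code of your own. Each camera call takes 0.05 s, during which the arm holds its last target. There are 200 camera calls.

## Working session

There is one attempt and no reset: what is moved stays moved. The work goes in short steps, Python scripts to look and compute and a tool call to move; the robot and the scene stay as the last step left them, time stands still between calls to the robot, and variables do not carry over. Pictures are saved under pics/ and viewed, at most 10 in all, crops included, and the job is handed in when it is done.

Besides the shell and the picture viewer there is one more tool, called after "Call:" in YAML: its name, and indented under it one key for each argument. send_rows: Moves the arm, as the interface text tells. Its arguments: {"type":"object","properties":{"rows":{"type":"array"},"force":{"type":"number"}},"required":["rows"]}

```bash
mkdir -p pics; cat > h.py <<'E'
from station import *
import numpy as np, cv2
def snap(n):
    c=camera(n); np.savez(f'pics/{n}.npz',**c); return c
def world(c,u,v):
    K,R,t=c['camera_matrix'],cv2.Rodrigues(c['rvec'])[0],c['tvec'].reshape(3)
    u=np.asarray(u);v=np.asarray(v);z=c['z_map'][v,u]
    p=np.stack([(u-K[0,2])/K[0,0]*z,(v-K[1,2])/K[1,1]*z,z],-1)
    return (p-t)@R
E
python3 - <<'E'
from h import *
for n in('top','side'):
    c=snap(n); cv2.imwrite(f'pics/{n}1.png',cv2.resize(c['frame'][:,:,::-1],(800,600),interpolation=cv2.INTER_CUBIC))
print(get_obs())
E
```

```text
{'time_s': 0.1, 'qpos': array([ 1.20838466e+00,  3.00418291e-01,  1.52147581e+00, -3.04328937e-06,
        1.32069058e+00, -6.66143032e-02]), 'joint_vel': array([ 0.00070738, -0.00081978, -0.00217441,  0.00107351,  0.00045735,
        0.00176579]), 'tau': array([-5.06299912e-04, -5.32636499e+01, -3.53287590e+01,  7.08783511e-02,
        2.34219676e-02, -7.81120320e-05]), 'ee_pos': array([0.16026098, 0.52590813, 0.20495983]), 'eef_rot': array([-3.14060264e+00, -6.30926356e-05,  2.84579601e+00]), 'force': array([ 0.51699731, -0.4590314 ,  0.00463388]), 'moment': array([0.00020478, 0.01430744, 0.00669731]), 'grip_force': 0.0, 'grip_width': 0.09402005807301562}
```

View pics/top1.png

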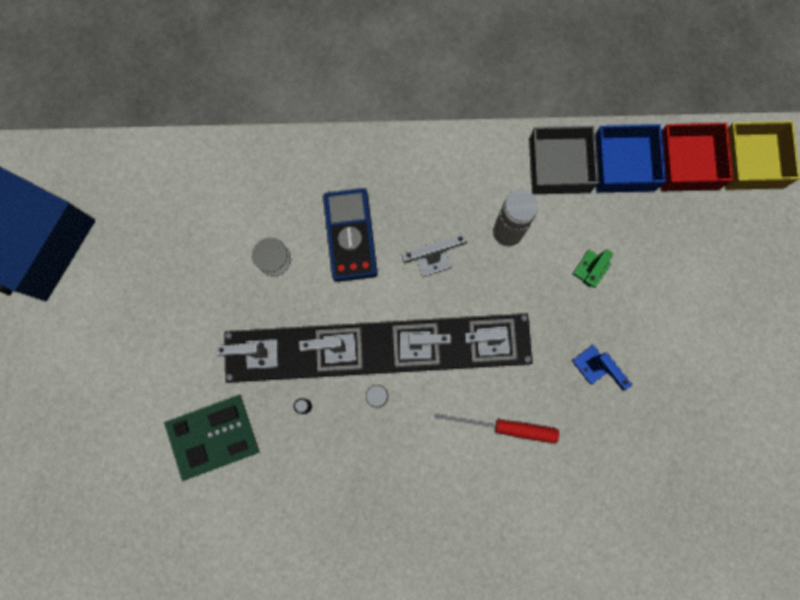

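View pics/side1.png

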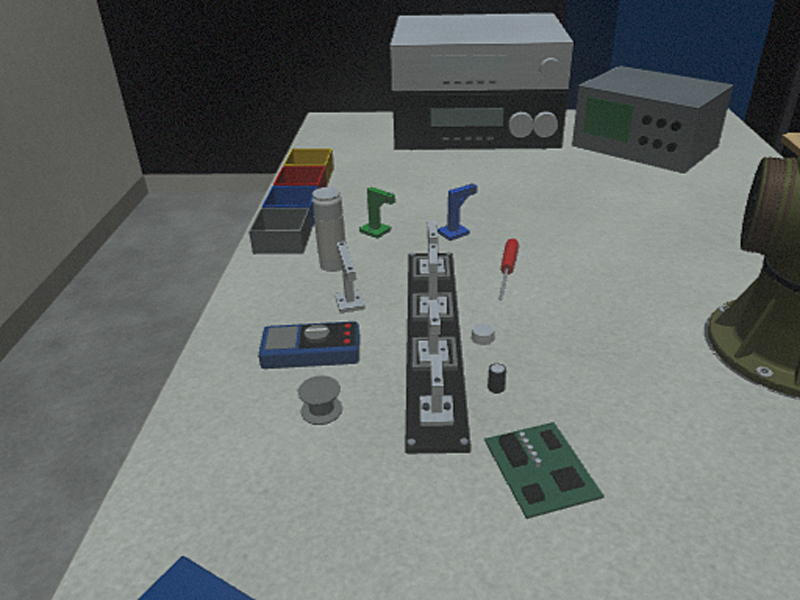

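The top view shows the pattern at (260,352) with its arm pointing left. The candidates are:
- nest 1 at (338,347), arm left
- nest 2 at (417,343), arm right
- nest 3 at (492,340), arm left
- the T bracket at (434,255)
- the green look-alike at (593,267)
- the blue look-alike at (602,367)

I choose the nest 2 bracket. Next I'll check it in a close crop and measure it.

```bash
python3 - <<'E'
from h import *
c=np.load('pics/top.npz')
v,u=np.mgrid[0:384,0:512]; P=world(c,u,v); z=P[...,2]
for name,(a,b) in dict(pat=(135,185),n1=(188,234),n2=(245,295),n3=(295,340)).items():
    m=(c['z_map']>0)&(z>.098)&(z<.115)&(u>=a)&(u<b)&(v>200)&(v<250)
    q=P[m]; r=cv2.minAreaRect((q[:,:2]*1000).astype(np.float32))
    print(name,m.sum(),q.mean(0).round(4),q[:,2].max().round(4),[np.round(k,1) for k in r],cv2.boxPoints(r).round().tolist())
    m=(z>.017)&(z<.027)&(u>=a)&(u<b)&(v>200)&(v<250)
    q=P[m]; print('  low',m.sum(),q[:,:2].min(0).round(3),q[:,:2].max(0).round(3))
f=c['frame'][195:250,130:350,::-1]; cv2.imwrite('pics/crop1.png',cv2.resize(f,None,fx=3.6,fy=3.6,interpolation=cv2.INTER_CUBIC))
# tall things
for (uu,vv) in [(247,252),(194,259),(278,163),(332,135),(241,252)]: print(uu,vv,world(c,uu,vv).round(3))
E
```

```text
pat 174 [0.5461 0.1895 0.1074] 0.1124 [array([546.1, 190.3]), array([62.4, 14.2]), np.float64(89.6)] [[539.0, 159.0], [553.0, 159.0], [553.0, 221.0], [539.0, 222.0]]
  low 269 [0.505 0.127] [0.588 0.229]
n1 169 [0.5511 0.0641 0.1079] 0.1137 [array([551.4,  64.2]), array([14.2, 61.3]), np.float64(4.2)] [[542.0, 94.0], [547.0, 33.0], [561.0, 34.0], [556.0, 95.0]]
  low 476 [0.51  0.005] [0.587 0.117]
n2 156 [ 0.5543 -0.1002  0.1082] 0.1125 [array([ 554.2, -100.2]), array([58.6, 12.5]), np.float64(89.3)] [[548.0, -129.0], [560.0, -130.0], [561.0, -71.0], [548.0, -71.0]]
  low 509 [ 0.485 -0.151] [ 0.594 -0.027]
n3 169 [ 0.5571 -0.1837  0.108 ] 0.1144 [array([ 557.4, -183.8]), array([14.3, 61.2]), np.float64(4.0)] [[548.0, -154.0], [552.0, -215.0], [567.0, -214.0], [562.0, -153.0]]
  low 461 [ 0.519 -0.264] [ 0.602 -0.154]
247 252 [ 0.477 -0.032  0.017]
194 259 [0.462 0.098 0.038]
278 163 [ 0.693 -0.114  0.064]
332 135 [ 0.735 -0.237  0.151]
241 252 [ 0.477 -0.017  0.02 ]
```

View pics/crop1.png

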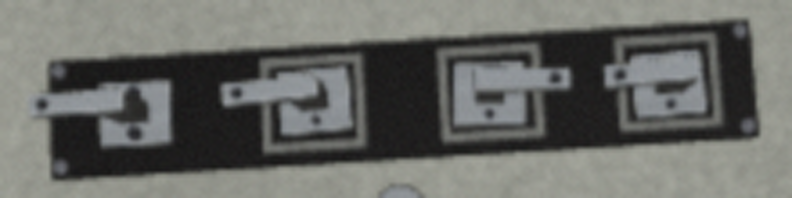

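The crop confirms that the middle bracket, with its post near crop (490,90), is the only one whose arm points right. The last joint can't do 180° in one grasp, so I'll turn it 90°, stand it on the clear bench, regrasp with the gripper half round, and turn it 90° more. Next I'll fit the jig and bracket poses.

```bash
cat >> h.py <<'E'
def ray(c,u,v,z):
    K,R,t=c['camera_matrix'],cv2.Rodrigues(c['rvec'])[0],c['tvec'].reshape(3)
    d=np.array([(u-K[0,2])/K[0,0],(v-K[1,2])/K[1,1],1])@R; o=-t@R
    return (o+d*(z-o[2])/d[2])[:2]
def armfit(c,a,b,v0=200,v1=250,z0=.098,z1=.118):
    v,u=np.mgrid[0:384,0:512]; P=world(c,u,v); z=P[...,2]
    m=(c['z_map']>0)&(z>z0)&(z<z1)&(u>=a)&(u<b)&(v>v0)&(v<v1); q=P[m][:,:2]
    l=cv2.fitLine(q.astype(np.float32),cv2.DIST_L2,0,.01,.001).ravel()
    d=l[:2]; s=(q-l[2:])@d
    return l[2:],d,s.min(),s.max()
E
python3 - <<'E'
from h import *
c=np.load('pics/top.npz')
f=lambda x,y:(130+(x+.5)/3.6-.5,195+(y+.5)/3.6-.5)
for n,(a,b) in dict(pat=(135,185),n1=(188,234),n2=(245,295),n3=(295,340)).items():
    o,d,s0,s1=armfit(c,a,b); print(n,'ang from y',np.degrees(np.arctan(d[0]/d[1])).round(2),'ctr',(o+d*(s0+s1)/2).round(4),'len',(s1-s0).round(4))
J=[ray(c,*f(*p),.012) for p in [(50,62),(748,20),(758,132),(54,180)]]
print('jig',np.round(J,4).tolist(),'edge ang',[np.degrees(np.arctan((a-b)[0]/(a-b)[1])).round(2) for a,b in((J[0],J[1]),(J[3],J[2]))],'ctr',np.mean(J,0))
N=[ray(c,*f(*p),.020) for p in [(437,50),(538,43),(545,135),(445,140)]]; print('rim',np.round(N,4).tolist(),np.mean(N,0).round(4))
F=[ray(c,*f(*p),.022) for p in [(455,63),(528,62),(527,125),(455,127)]]; print('foot',np.round(F,4).tolist(),np.mean(F,0).round(4))
# bench clear zone heights
v,u=np.mgrid[0:384,0:512]; P=world(c,u,v)
m=(abs(P[...,0]-.39)<.06)&(abs(P[...,1]+.04)<.06); print('bench zmax',P[m][:,2].max(),m.sum())
f=c['frame'][205:240,235:300,::-1]; cv2.imwrite('pics/crop2.png',cv2.resize(f,None,fx=12,fy=12,interpolation=cv2.INTER_CUBIC))
E
```

```text
pat ang from y -1.78 ctr [0.5461 0.1902] len 0.0622
n1 ang from y -3.99 ctr [0.5511 0.0642] len 0.0613
n2 ang from y 1.35 ctr [ 0.5543 -0.1002] len 0.0585
n3 ang from y -3.74 ctr [ 0.5571 -0.1838] len 0.0612
jig [[0.5858, 0.2315], [0.6041, -0.2661], [0.5239, -0.2691], [0.502, 0.2272]] edge ang [np.float64(-2.1), np.float64(-2.53)] ctr [ 0.55394735 -0.01911081]
rim [[0.5867, -0.044], [0.5899, -0.1154], [0.5247, -0.1184], [0.5229, -0.0483]] [ 0.5561 -0.0815]
foot [[0.5768, -0.0565], [0.5763, -0.1079], [0.5319, -0.1059], [0.5317, -0.0555]] [ 0.5542 -0.0814]
bench zmax 1.1346402228258534 3068
```

View pics/crop2.png

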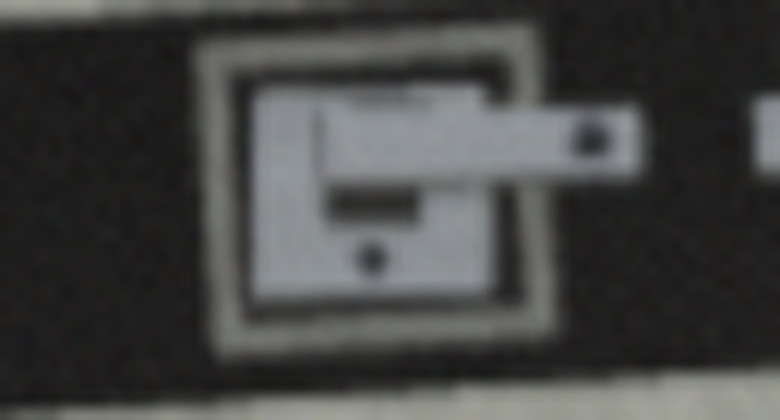

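Jig axis is at -2.2° and the bracket's arm at +1.35°, with the post at about (0.5545, -0.080). The nest centre is about (0.556, -0.081). First I turn the tool to yaw 88.65°.

Call:
send_rows:
  rows:
    - {"roll": 6.8, "jaw": -1}
    - {"roll": 6.8}
    - {"roll": 6.8}
    - {"roll": 6.8}
    - {"roll": 6.8}
    - {"roll": 6.8}
    - {"roll": 6.8}
    - {"roll": 6.8}
    - {"roll": 6.8}
    - {"roll": 6.8}
    - {"roll": 6.4}
    - {"roll": 0}

```text
invalid input at $.rows[0]: expected keys dx, dy, dz, roll, jaw
```

```bash
cat > g.py <<'E'
import sys; from h import *
from scipy.spatial.transform import Rotation as Ro
x,y,z,yaw=map(float,sys.argv[1:5]); o=get_obs(); R=Ro.from_euler('xyz',o['eef_rot'])
d=R.inv().apply(np.array([x,y,z])-o['ee_pos'])*1000
print('d mm',d.round(1),'roll',-((yaw-np.degrees(o['eef_rot'][2])+180)%360-180),'yaw',np.degrees(o['eef_rot'][2]).round(2),'pos',o['ee_pos'].round(4),'q',o['qpos'].round(2),'F',o['force'].round(1),'w',o['grip_width'],o['grip_force'],'t',o['time_s'])
E
python3 g.py .5545 -.080 .16 88.65
```

```text
d mm [-553.7 -464.6   45.4] roll 74.40210079896372 yaw 163.05 pos [0.1603 0.5259 0.205 ] q [ 1.21  0.3   1.52 -0.    1.32 -0.07] F [ 0.5 -0.5  0. ] w 0.09402005807301562 0.0 t 0.1
```

Call:
send_rows:
  rows:
    - {"dx": 0, "dy": 0, "dz": 0, "roll": 6.8, "jaw": -1}
    - {"dx": 0, "dy": 0, "dz": 0, "roll": 6.8, "jaw": -1}
    - {"dx": 0, "dy": 0, "dz": 0, "roll": 6.8, "jaw": -1}
    - {"dx": 0, "dy": 0, "dz": 0, "roll": 6.8, "jaw": -1}
    - {"dx": 0, "dy": 0, "dz": 0, "roll": 6.8, "jaw": -1}
    - {"dx": 0, "dy": 0, "dz": 0, "roll": 6.8, "jaw": -1}
    - {"dx": 0, "dy": 0, "dz": 0, "roll": 6.8, "jaw": -1}
    - {"dx": 0, "dy": 0, "dz": 0, "roll": 6.8, "jaw": -1}
    - {"dx": 0, "dy": 0, "dz": 0, "roll": 6.8, "jaw": -1}
    - {"dx": 0, "dy": 0, "dz": 0, "roll": 6.8, "jaw": -1}
    - {"dx": 0, "dy": 0, "dz": 0, "roll": 6.4, "jaw": -1}
    - {"dx": 0, "dy": 0, "dz": 0, "roll": 0, "jaw": -1}

```text
time_s: 1.1
ee_pos: [0.1603, 0.526, 0.2051]
eef_rot: [-3.141, 0.001, 1.542]
force: [0.2, 0.3, -0.1]
grip_width: 0.094
grip_force: 0.0
```

```bash
python3 g.py .5545 -.080 .20 88.65
```

```text
d mm [-594.3  411.5    5.4] roll -0.3046491650416101 yaw 88.35 pos [0.1603 0.526  0.2051] q [ 1.21  0.3   1.52 -0.    1.32  1.24] F [ 0.2  0.3 -0.1] w 0.09404987399466246 0.0 t 1.1
```

Call:
send_rows:
  rows:
    - {"dx": -15, "dy": 10, "dz": 0, "roll": 0, "jaw": -1}
    - {"dx": -30, "dy": 21, "dz": 0, "roll": 0, "jaw": -1}
    - {"dx": -30, "dy": 21, "dz": 0, "roll": 0, "jaw": -1}
    - {"dx": -30, "dy": 21, "dz": 0, "roll": 0, "jaw": -1}
    - {"dx": -30, "dy": 21, "dz": 0, "roll": 0, "jaw": -1}
    - {"dx": -30, "dy": 21, "dz": 0, "roll": 0, "jaw": -1}
    - {"dx": -30, "dy": 21, "dz": 0, "roll": 0, "jaw": -1}
    - {"dx": -30, "dy": 21, "dz": 0, "roll": 0, "jaw": -1}
    - {"dx": -30, "dy": 21, "dz": 0, "roll": 0, "jaw": -1}
    - {"dx": -30, "dy": 21, "dz": 0, "roll": 0, "jaw": -1}
    - {"dx": -30, "dy": 21, "dz": 0, "roll": 0, "jaw": -1}
    - {"dx": -30, "dy": 21, "dz": 0, "roll": 0, "jaw": -1}

```text
time_s: 2.1
ee_pos: [0.3937, 0.1738, 0.2055]
eef_rot: [3.141, -0.0, 1.552]
force: [0.1, 0.2, -0.0]
grip_width: 0.0938
grip_force: 0.0
```

Call:
send_rows:
  rows:
    - {"dx": -30, "dy": 21, "dz": 0, "roll": 0, "jaw": -1}
    - {"dx": -30, "dy": 21, "dz": 0, "roll": 0, "jaw": -1}
    - {"dx": -30, "dy": 21, "dz": 0, "roll": 0, "jaw": -1}
    - {"dx": -30, "dy": 21, "dz": 0, "roll": 0, "jaw": -1}
    - {"dx": -30, "dy": 21, "dz": 0, "roll": 0, "jaw": -1}
    - {"dx": -30, "dy": 21, "dz": 0, "roll": 0, "jaw": -1}
    - {"dx": -30, "dy": 21, "dz": 0, "roll": 0, "jaw": -1}
    - {"dx": -24, "dy": 17, "dz": 0, "roll": 0, "jaw": -1}
    - {"dx": -15, "dy": 7, "dz": 0, "roll": -0.3, "jaw": -1}
    - {"dx": 0, "dy": 0, "dz": 0, "roll": 0, "jaw": -1}

```text
time_s: 2.93
ee_pos: [0.5589, -0.0801, 0.2046]
eef_rot: [-3.141, 0.0, 1.554]
force: [0.5, -0.6, -0.6]
grip_width: 0.094
grip_force: 0.0
```

```bash
python3 g.py .5545 -.080 .073 88.65
```

```text
d mm [ 1.000e-01 -4.200e+00  1.316e+02] roll 0.39193208243204936 yaw 89.04 pos [ 0.5589 -0.0801  0.2046] q [-0.21  0.33  1.48 -0.    1.33 -0.19] F [ 0.5 -0.6 -0.6] w 0.09402528420728049 0.0 t 2.9333
```

Call:
send_rows:
  rows:
    - {"dx": 0, "dy": -4.2, "dz": 10, "roll": 0.4, "jaw": -1}
    - {"dx": 0, "dy": 0, "dz": 25, "roll": 0, "jaw": -1}
    - {"dx": 0, "dy": 0, "dz": 30, "roll": 0, "jaw": -1}
    - {"dx": 0, "dy": 0, "dz": 30, "roll": 0, "jaw": -1}
    - {"dx": 0, "dy": 0, "dz": 22, "roll": 0, "jaw": -1}
    - {"dx": 0, "dy": 0, "dz": 14, "roll": 0, "jaw": -1}
    - {"dx": 0, "dy": 0, "dz": 0, "roll": 0, "jaw": -1}
    - {"dx": 0, "dy": 0, "dz": 0, "roll": 0, "jaw": -1}

```text
time_s: 3.6
ee_pos: [0.5537, -0.0768, 0.0745]
eef_rot: [-3.141, -0.0, 1.548]
force: [0.9, -0.2, 0.6]
grip_width: 0.0939
grip_force: 0.0
```

```bash
python3 - <<'E'
from h import *
c=snap('side'); cv2.imwrite('pics/side2.png',cv2.resize(c['frame'][130:300,190:360,::-1],(600,600),interpolation=cv2.INTER_CUBIC))
E
python3 g.py .5545 -.080 .073 88.65
```

```text
d mm [-3.   0.3  2.4] roll 0.010045192143138593 yaw 88.66 pos [ 0.5543 -0.077   0.0754] q [-0.2   0.46  1.62  0.    1.06 -0.18] F [-0.9 -0.7  0.5] w 0.09375562908211765 0.0 t 3.65
```

View pics/side2.png

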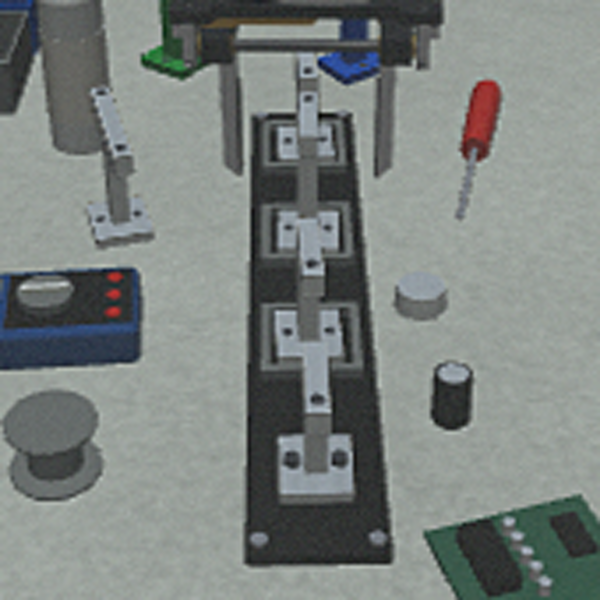

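Fingers straddle the nest 2 post symmetrically (tips at crop (235,170) and (383,170)), and nothing is touching. I'll shift 3 mm and close.

Call:
send_rows:
  rows:
    - {"dx": -3, "dy": 0, "dz": 1.5, "roll": 0, "jaw": -1}
    - {"dx": 0, "dy": 0, "dz": 0, "roll": 0, "jaw": 0}
    - {"dx": 0, "dy": 0, "dz": 0, "roll": 0, "jaw": 1}
    - {"dx": 0, "dy": 0, "dz": 0, "roll": 0, "jaw": 1}
    - {"dx": 0, "dy": 0, "dz": 0, "roll": 0, "jaw": 1}
    - {"dx": 0, "dy": 0, "dz": 0, "roll": 0, "jaw": 1}
    - {"dx": 0, "dy": 0, "dz": 0, "roll": 0, "jaw": 1}
    - {"dx": 0, "dy": 0, "dz": 0, "roll": 0, "jaw": 1}
    - {"dx": 0, "dy": 0, "dz": 0, "roll": 0, "jaw": 1}
    - {"dx": 0, "dy": 0, "dz": 0, "roll": 0, "jaw": 1}
  force: 25

```text
time_s: 4.48
ee_pos: [0.5539, -0.0803, 0.0729]
eef_rot: [-3.142, -0.0, 1.546]
force: [0.3, -0.7, -0.6]
grip_width: 0.0375
grip_force: 0.0
```

```bash
python3 g.py .5545 -.080 .073 88.65
```

```text
d mm [ 0.4  0.5 -0.1] roll -0.09792613884189905 yaw 88.55 pos [ 0.5539 -0.0803  0.0729] q [-0.21  0.46  1.62 -0.    1.05 -0.18] F [ 0.3 -0.7 -0.6] w 0.037510949574950624 0.0 t 4.4833
```

Call:
send_rows:
  rows:
    - {"dx": 0, "dy": 0, "dz": 0, "roll": 0, "jaw": 1}
    - {"dx": 0, "dy": 0, "dz": 0, "roll": 0, "jaw": 1}
    - {"dx": 0, "dy": 0, "dz": 0, "roll": 0, "jaw": 1}
    - {"dx": 0, "dy": 0, "dz": 0, "roll": 0, "jaw": 1}
    - {"dx": 0, "dy": 0, "dz": 0, "roll": 0, "jaw": 1}
    - {"dx": 0, "dy": 0, "dz": 0, "roll": 0, "jaw": 1}
    - {"dx": 0, "dy": 0, "dz": 0, "roll": 0, "jaw": 1}

```text
time_s: 5.07
ee_pos: [0.5539, -0.0803, 0.0729]
eef_rot: [-3.142, -0.0, 1.546]
force: [0.5, -0.7, 0.4]
grip_width: 0.0136
grip_force: 25.0
```

Gripped at 13.6 mm and 25 N. Lift, move to the clear bench spot, turn −90°.

Call:
send_rows:
  rows:
    - {"dx": 0, "dy": 0, "dz": -6, "roll": 0, "jaw": 1}
    - {"dx": 0, "dy": 0, "dz": -15, "roll": 0, "jaw": 1}
    - {"dx": 0, "dy": 0, "dz": -20, "roll": 0, "jaw": 1}
    - {"dx": 0, "dy": 0, "dz": -15, "roll": 0, "jaw": 1}
    - {"dx": 0, "dy": 0, "dz": -4, "roll": 0, "jaw": 1}
    - {"dx": 4, "dy": -15, "dz": 0, "roll": 0, "jaw": 1}
    - {"dx": 8, "dy": -34, "dz": 0, "roll": 0, "jaw": 1}
    - {"dx": 8, "dy": -35, "dz": 0, "roll": 0, "jaw": 1}
    - {"dx": 8, "dy": -35, "dz": 0, "roll": 0, "jaw": 1}
    - {"dx": 8, "dy": -30, "dz": 0, "roll": 0, "jaw": 1}
    - {"dx": 4, "dy": -15, "dz": 0, "roll": 0, "jaw": 1}
    - {"dx": 0, "dy": 0, "dz": 0, "roll": 0, "jaw": 1}

```text
time_s: 6.07
ee_pos: [0.3886, -0.0355, 0.1327]
eef_rot: [-3.141, -0.0, 1.546]
force: [-0.3, -0.7, -1.9]
grip_width: 0.0137
grip_force: 25.0
```

Call:
send_rows:
  rows:
    - {"dx": 0, "dy": 0, "dz": 0, "roll": -4, "jaw": 1}
    - {"dx": 0, "dy": 0, "dz": 0, "roll": -7, "jaw": 1}
    - {"dx": 0, "dy": 0, "dz": 0, "roll": -7, "jaw": 1}
    - {"dx": 0, "dy": 0, "dz": 0, "roll": -7, "jaw": 1}
    - {"dx": 0, "dy": 0, "dz": 0, "roll": -7, "jaw": 1}
    - {"dx": 0, "dy": 0, "dz": 0, "roll": -7, "jaw": 1}
    - {"dx": 0, "dy": 0, "dz": 0, "roll": -7, "jaw": 1}
    - {"dx": 0, "dy": 0, "dz": 0, "roll": -7, "jaw": 1}
    - {"dx": 0, "dy": 0, "dz": 0, "roll": -7, "jaw": 1}
    - {"dx": 0, "dy": 0, "dz": 0, "roll": -7, "jaw": 1}
    - {"dx": 0, "dy": 0, "dz": 0, "roll": -7, "jaw": 1}
    - {"dx": 0, "dy": 0, "dz": 0, "roll": -7, "jaw": 1}

```text
time_s: 7.07
ee_pos: [0.3915, -0.0364, 0.1327]
eef_rot: [3.142, -0.0, 2.965]
force: [-0.6, -0.4, -1.8]
grip_width: 0.0138
grip_force: 25.0
```

Call:
send_rows:
  rows:
    - {"dx": 0, "dy": 0, "dz": 0, "roll": -7, "jaw": 1}
    - {"dx": 0, "dy": 0, "dz": 0, "roll": -2, "jaw": 1}
    - {"dx": 0, "dy": 0, "dz": 0, "roll": 0, "jaw": 1}

```text
time_s: 7.32
ee_pos: [0.3914, -0.0364, 0.1327]
eef_rot: [-3.142, -0.0, 3.118]
force: [-0.0, 0.1, -2.1]
grip_width: 0.0139
grip_force: 25.0
```

```bash
python3 - <<'E'
from h import *
c=snap('top'); a=c['frame'][200:320,180:340,::-1]; cv2.imwrite('pics/top3.png',cv2.resize(a,(800,600),interpolation=cv2.INTER_CUBIC))
E
python3 g.py .39 -.04 .0615 178.65
```

```text
d mm [ 1.2 -3.7 71.2] roll -0.16547936487063453 yaw 178.48 pos [ 0.3914 -0.0363  0.1327] q [-0.19  0.03  2.02 -0.    1.09 -1.73] F [-1.2 -0.7 -1. ] w 0.013670181971497653 24.95921015739441 t 7.3667
```

View pics/top3.png

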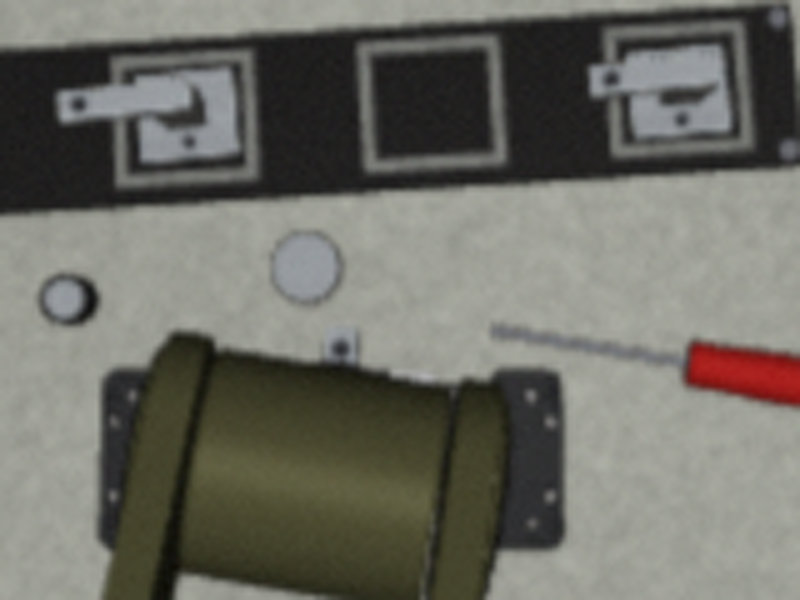

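The bracket is held over clear bench with its arm tip at (340,348), pointing away from the robot. The nest is empty, its rim outer corners at (358,40), (498,35), (508,163) and (367,173). Lowering now.

Call:
send_rows:
  rows:
    - {"dx": 0, "dy": 0, "dz": 10, "roll": 0, "jaw": 1}
    - {"dx": 0, "dy": 0, "dz": 20, "roll": 0, "jaw": 1}
    - {"dx": 0, "dy": 0, "dz": 20, "roll": 0, "jaw": 1}
    - {"dx": 0, "dy": 0, "dz": 12, "roll": 0, "jaw": 1}
    - {"dx": 0, "dy": 0, "dz": 6, "roll": 0, "jaw": 1}
    - {"dx": 0, "dy": 0, "dz": 2, "roll": 0, "jaw": 1}
    - {"dx": 0, "dy": 0, "dz": 1, "roll": 0, "jaw": 1}
    - {"dx": 0, "dy": 0, "dz": 0, "roll": 0, "jaw": 1}
    - {"dx": 0, "dy": 0, "dz": 0, "roll": 0, "jaw": 1}

```text
time_s: 8.12
ee_pos: [0.3915, -0.0363, 0.0626]
eef_rot: [-3.141, 0.001, 3.116]
force: [-0.3, -0.8, -1.1]
grip_width: 0.0142
grip_force: 25.0
```

```bash
python3 g.py .3914 -.0363 .0610 178.48; python3 - <<'E'
from h import *
c=np.load('pics/top.npz')
g=lambda x,y:(180+(x+.5)/5-.5,200+(y+.5)/5-.5)
N=np.array([ray(c,*g(*p),.020) for p in [(358,40),(498,35),(508,163),(367,173)]]); print(N.round(4),N.mean(0).round(4))
for a,b in((0,1),(3,2),(0,3),(1,2)):
  d=N[a]-N[b];print(np.degrees(np.arctan2(d[1],d[0])).round(2),np.linalg.norm(d).round(4))
E
```

```text
d mm [ 0.1 -0.   1.6] roll 0.05401333726402413 yaw 178.53 pos [ 0.3915 -0.0363  0.0626] q [-0.19  0.15  2.08  0.    0.91 -1.73] F [-0.3 -0.8 -1.1] w 0.01419582195859176 24.959432780742645 t 8.1167
[[ 0.589  -0.0444]
 [ 0.5899 -0.1157]
 [ 0.5246 -0.1188]
 [ 0.5212 -0.0476]] [ 0.5562 -0.0816]
90.69 0.0713
92.69 0.0713
2.66 0.0679
2.69 0.0654
```

Call:
send_rows:
  rows:
    - {"dx": 0, "dy": 0, "dz": 0.8, "roll": 0, "jaw": 1}
    - {"dx": 0, "dy": 0, "dz": 0.8, "roll": 0, "jaw": 1}
    - {"dx": 0, "dy": 0, "dz": 0, "roll": 0, "jaw": 1}

```text
time_s: 8.37
ee_pos: [0.3915, -0.0363, 0.0608]
eef_rot: [-3.141, 0.001, 3.116]
force: [0.3, 0.5, 3.7]
grip_width: 0.0139
grip_force: 25.0
```

Contact made (+3.7 N). Release and rise.

Call:
send_rows:
  rows:
    - {"dx": 0, "dy": 0, "dz": 0, "roll": 0, "jaw": -0.2}
    - {"dx": 0, "dy": 0, "dz": 0, "roll": 0, "jaw": -0.2}
    - {"dx": 0, "dy": 0, "dz": 0, "roll": 0, "jaw": -0.2}
    - {"dx": 0, "dy": 0, "dz": 0, "roll": 0, "jaw": -0.2}
    - {"dx": 0, "dy": 0, "dz": 0, "roll": 0, "jaw": -0.2}
    - {"dx": 0, "dy": 0, "dz": 0, "roll": 0, "jaw": -0.2}
    - {"dx": 0, "dy": 0, "dz": -6, "roll": 0, "jaw": -0.2}
    - {"dx": 0, "dy": 0, "dz": -15, "roll": 0, "jaw": -0.2}
    - {"dx": 0, "dy": 0, "dz": -20, "roll": 0, "jaw": -0.2}
    - {"dx": 0, "dy": 0, "dz": -15, "roll": 0, "jaw": -0.2}
    - {"dx": 0, "dy": 0, "dz": -4, "roll": 0, "jaw": -0.2}
    - {"dx": 0, "dy": 0, "dz": 0, "roll": 0, "jaw": -0.2}

```text
time_s: 9.37
ee_pos: [0.3915, -0.0363, 0.1213]
eef_rot: [-3.141, 0.002, 3.116]
force: [-0.3, 1.4, 0.1]
grip_width: 0.0566
grip_force: 0.0
```

```bash
python3 g.py .3914 -.0363 .121 178.48
```

```text
d mm [ 0.1 -0.   0.3] roll 0.07606880556949136 yaw 178.56 pos [ 0.3915 -0.0363  0.1213] q [-0.19  0.05  2.03 -0.    1.06 -1.73] F [-0.3  1.4  0.1] w 0.05661503112603053 0.0 t 9.3667
```

Call:
send_rows:
  rows:
    - {"dx": 0, "dy": 0, "dz": 0, "roll": 5, "jaw": -0.2}
    - {"dx": 0, "dy": 0, "dz": 0, "roll": 7, "jaw": -0.2}
    - {"dx": 0, "dy": 0, "dz": 0, "roll": 7, "jaw": -0.2}
    - {"dx": 0, "dy": 0, "dz": 0, "roll": 7, "jaw": -0.2}
    - {"dx": 0, "dy": 0, "dz": 0, "roll": 7, "jaw": -0.2}
    - {"dx": 0, "dy": 0, "dz": 0, "roll": 7, "jaw": -0.2}
    - {"dx": 0, "dy": 0, "dz": 0, "roll": 7, "jaw": -0.2}
    - {"dx": 0, "dy": 0, "dz": 0, "roll": 7, "jaw": -0.2}
    - {"dx": 0, "dy": 0, "dz": 0, "roll": 7, "jaw": -0.2}
    - {"dx": 0, "dy": 0, "dz": 0, "roll": 7, "jaw": -0.2}
    - {"dx": 0, "dy": 0, "dz": 0, "roll": 7, "jaw": -0.2}
    - {"dx": 0, "dy": 0, "dz": 0, "roll": 7, "jaw": -0.2}

```text
time_s: 10.37
ee_pos: [0.3905, -0.0361, 0.1193]
eef_rot: [-3.14, -0.0, 1.679]
force: [0.1, 0.7, 0.6]
grip_width: 0.0561
grip_force: 0.0
```

Call:
send_rows:
  rows:
    - {"dx": 0, "dy": 0, "dz": 0, "roll": 7, "jaw": -0.2}
    - {"dx": 0, "dy": 0, "dz": 0, "roll": 7, "jaw": -0.2}
    - {"dx": 0, "dy": 0, "dz": 0, "roll": 7, "jaw": -0.2}
    - {"dx": 0, "dy": 0, "dz": 0, "roll": 7, "jaw": -0.2}
    - {"dx": 0, "dy": 0, "dz": 0, "roll": 7, "jaw": -0.2}
    - {"dx": 0, "dy": 0, "dz": 0, "roll": 7, "jaw": -0.2}
    - {"dx": 0, "dy": 0, "dz": 0, "roll": 7, "jaw": -0.2}
    - {"dx": 0, "dy": 0, "dz": 0, "roll": 7, "jaw": -0.2}
    - {"dx": 0, "dy": 0, "dz": 0, "roll": 7, "jaw": -0.2}
    - {"dx": 0, "dy": 0, "dz": 0, "roll": 7, "jaw": -0.2}
    - {"dx": 0, "dy": 0, "dz": 0, "roll": 7, "jaw": -0.2}
    - {"dx": 0, "dy": 0, "dz": 0, "roll": 7, "jaw": -0.2}

```text
time_s: 11.37
ee_pos: [0.3905, -0.0362, 0.1193]
eef_rot: [-3.141, 0.001, 0.213]
force: [0.7, 0.2, 0.7]
grip_width: 0.0564
grip_force: 0.0
```

Call:
send_rows:
  rows:
    - {"dx": 0, "dy": 0, "dz": 0, "roll": 7, "jaw": -0.2}
    - {"dx": 0, "dy": 0, "dz": 0, "roll": 7, "jaw": -0.2}
    - {"dx": 0, "dy": 0, "dz": 0, "roll": 0, "jaw": -0.2}
    - {"dx": 0, "dy": 0, "dz": 0, "roll": 0, "jaw": -0.2}

```text
time_s: 11.7
ee_pos: [0.3907, -0.0362, 0.1197]
eef_rot: [-3.141, 0.001, -0.021]
force: [-0.0, 0.4, -0.7]
grip_width: 0.0563
grip_force: 0.0
```

```bash
python3 g.py .3915 -.0363 .0608 -1.45
python3 - <<'E'
from h import *
c=snap('side'); cv2.imwrite('pics/side3.png',cv2.resize(c['frame'][130:300,230:400,::-1],(600,600),interpolation=cv2.INTER_CUBIC))
E
```

```text
d mm [ 0.9  0.1 58.9] roll 0.22328061818402034 yaw -1.23 pos [ 0.3907 -0.0362  0.1197] q [-0.19  0.05  2.03  0.    1.06  1.41] F [-0.   0.4 -0.7] w 0.0563154273532554 0.0 t 11.7
```

View pics/side3.png

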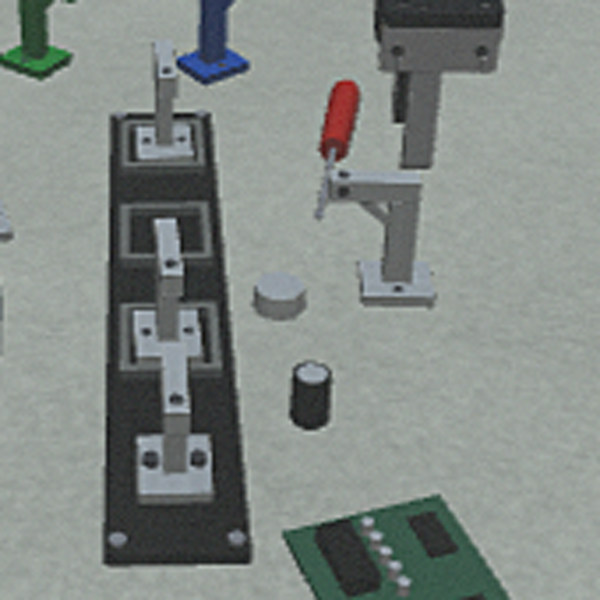

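The bracket stands upright on the bench (foot at (398,285), arm tip at (343,180)) with the gripper above its post. I'll descend and regrip.

Call:
send_rows:
  rows:
    - {"dx": 0.8, "dy": 0, "dz": 10, "roll": 0.2, "jaw": -0.2}
    - {"dx": 0, "dy": 0, "dz": 20, "roll": 0, "jaw": -0.2}
    - {"dx": 0, "dy": 0, "dz": 18, "roll": 0, "jaw": -0.2}
    - {"dx": 0, "dy": 0, "dz": 11, "roll": 0, "jaw": -0.2}
    - {"dx": 0, "dy": 0, "dz": 0, "roll": 0, "jaw": 1}
    - {"dx": 0, "dy": 0, "dz": 0, "roll": 0, "jaw": 1}
    - {"dx": 0, "dy": 0, "dz": 0, "roll": 0, "jaw": 1}
    - {"dx": 0, "dy": 0, "dz": 0, "roll": 0, "jaw": 1}
    - {"dx": 0, "dy": 0, "dz": 0, "roll": 0, "jaw": 1}
    - {"dx": 0, "dy": 0, "dz": 0, "roll": 0, "jaw": 1}
    - {"dx": 0, "dy": 0, "dz": 0, "roll": 0, "jaw": 1}
    - {"dx": 0, "dy": 0, "dz": 0, "roll": 0, "jaw": 1}

```text
time_s: 12.75
ee_pos: [0.392, -0.0363, 0.0617]
eef_rot: [3.142, -0.001, -0.029]
force: [-1.8, -0.1, 4.3]
grip_width: 0.0141
grip_force: 25.0
```

Call:
send_rows:
  rows:
    - {"dx": 0, "dy": 0, "dz": 0, "roll": 0, "jaw": 1}
    - {"dx": 0, "dy": 0, "dz": 0, "roll": 0, "jaw": 1}
    - {"dx": 0, "dy": 0, "dz": 0, "roll": 0, "jaw": 1}
    - {"dx": 0, "dy": 0, "dz": 0, "roll": 0, "jaw": 1}

```text
time_s: 13.08
ee_pos: [0.392, -0.0363, 0.0617]
eef_rot: [3.141, -0.0, -0.029]
force: [-0.9, 0.4, 5.5]
grip_width: 0.014
grip_force: 25.0
```

```bash
python3 g.py .3915 -.0363 .0608 -1.45
```

```text
d mm [-0.5  0.1  0.9] roll -0.19203549426111977 yaw -1.64 pos [ 0.392  -0.0363  0.0617] q [-0.19  0.15  2.08 -0.    0.91  1.41] F [-0.9  0.4  5.5] w 0.013986151677792913 24.996071308851242 t 13.0833
```

Call:
send_rows:
  rows:
    - {"dx": 0, "dy": 0, "dz": -8, "roll": 0, "jaw": 1}
    - {"dx": 0, "dy": 0, "dz": -20, "roll": 0, "jaw": 1}
    - {"dx": 0, "dy": 0, "dz": -25, "roll": -4, "jaw": 1}
    - {"dx": 0, "dy": 0, "dz": -18, "roll": -7, "jaw": 1}
    - {"dx": 0, "dy": 0, "dz": 0, "roll": -7, "jaw": 1}
    - {"dx": 0, "dy": 0, "dz": 0, "roll": -7, "jaw": 1}
    - {"dx": 0, "dy": 0, "dz": 0, "roll": -7, "jaw": 1}
    - {"dx": 0, "dy": 0, "dz": 0, "roll": -7, "jaw": 1}
    - {"dx": 0, "dy": 0, "dz": 0, "roll": -7, "jaw": 1}
    - {"dx": 0, "dy": 0, "dz": 0, "roll": -7, "jaw": 1}
    - {"dx": 0, "dy": 0, "dz": 0, "roll": -7, "jaw": 1}
    - {"dx": 0, "dy": 0, "dz": 0, "roll": -7, "jaw": 1}

```text
time_s: 14.08
ee_pos: [0.3917, -0.0362, 0.1327]
eef_rot: [-3.142, 0.0, 1.147]
force: [0.0, 0.2, -0.9]
grip_width: 0.0137
grip_force: 25.0
```

Call:
send_rows:
  rows:
    - {"dx": 0, "dy": 0, "dz": 0, "roll": -7, "jaw": 1}
    - {"dx": 0, "dy": 0, "dz": 0, "roll": -7, "jaw": 1}
    - {"dx": 0, "dy": 0, "dz": 0, "roll": -7, "jaw": 1}
    - {"dx": 0, "dy": 0, "dz": 0, "roll": -5.8, "jaw": 1}
    - {"dx": 0, "dy": 0, "dz": 0, "roll": 0, "jaw": 1}
    - {"dx": 0, "dy": 0, "dz": 0, "roll": 0, "jaw": 1}

```text
time_s: 14.58
ee_pos: [0.3918, -0.0362, 0.1326]
eef_rot: [3.142, 0.0, 1.605]
force: [-0.1, -0.3, -1.5]
grip_width: 0.014
grip_force: 25.0
```

```bash
python3 g.py .556 -.081 .133 92.2
```

```text
d mm [-50.4 162.6  -0.4] roll -0.23478583711212764 yaw 91.97 pos [ 0.3918 -0.0362  0.1326] q [-0.19  0.03  2.02  0.    1.09 -0.22] F [-0.1 -0.3 -1.5] w 0.014015263735719012 24.9957874417305 t 14.5833
```

Call:
send_rows:
  rows:
    - {"dx": -4, "dy": 12, "dz": 0, "roll": -0.2, "jaw": 1}
    - {"dx": -10, "dy": 32, "dz": 0, "roll": 0, "jaw": 1}
    - {"dx": -11, "dy": 35, "dz": 0, "roll": 0, "jaw": 1}
    - {"dx": -11, "dy": 35, "dz": 0, "roll": 0, "jaw": 1}
    - {"dx": -10, "dy": 32, "dz": 0, "roll": 0, "jaw": 1}
    - {"dx": -4, "dy": 16, "dz": 0, "roll": 0, "jaw": 1}
    - {"dx": 0, "dy": 0, "dz": 0, "roll": 0, "jaw": 1}
    - {"dx": 0, "dy": 0, "dz": 0, "roll": 0, "jaw": 1}

```text
time_s: 15.25
ee_pos: [0.5555, -0.0796, 0.1317]
eef_rot: [-3.14, -0.0, 1.609]
force: [0.0, 0.3, -2.2]
grip_width: 0.0141
grip_force: 25.0
```

```bash
python3 g.py .556 -.081 .0745 92.2
python3 - <<'E'
from h import *
c=snap('side'); cv2.imwrite('pics/side4.png',cv2.resize(c['frame'][120:290,190:360,::-1],(600,600),interpolation=cv2.INTER_CUBIC))
E
```

```text
d mm [-1.5  0.5 57.2] roll -0.013237693670077988 yaw 92.19 pos [ 0.5555 -0.0796  0.1317] q [-0.21  0.4   1.57  0.    1.18 -0.25] F [ 0.   0.3 -2.2] w 0.014059653919323244 24.99626487493515 t 15.25
```

View pics/side4.png

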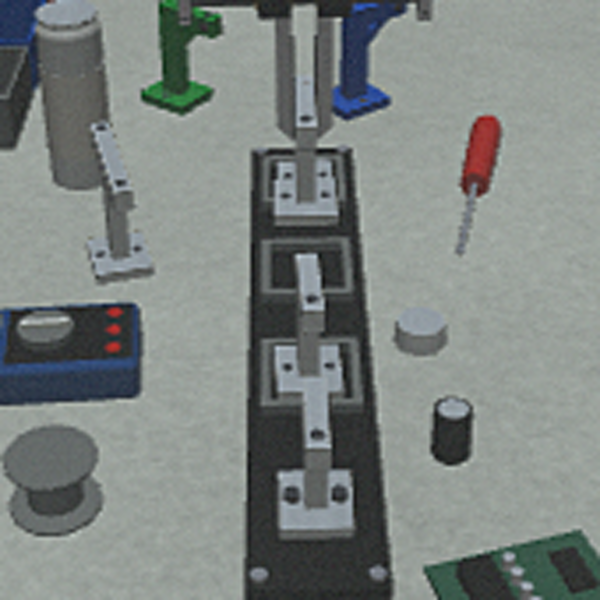

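The held bracket (arm tip (305,118), foot (305,195)) now has its arm pointing towards the camera like the pattern and is in line with the nest. Lowering.

Call:
send_rows:
  rows:
    - {"dx": -1.5, "dy": 0.5, "dz": 6, "roll": 0, "jaw": 1}
    - {"dx": 0, "dy": 0, "dz": 14, "roll": 0, "jaw": 1}
    - {"dx": 0, "dy": 0, "dz": 14, "roll": 0, "jaw": 1}
    - {"dx": 0, "dy": 0, "dz": 8, "roll": 0, "jaw": 1}
    - {"dx": 0, "dy": 0, "dz": 4, "roll": 0, "jaw": 1}
    - {"dx": 0, "dy": 0, "dz": 3, "roll": 0, "jaw": 1}
    - {"dx": 0, "dy": 0, "dz": 3, "roll": 0, "jaw": 1}
    - {"dx": 0, "dy": 0, "dz": 2, "roll": 0, "jaw": 1}
    - {"dx": 0, "dy": 0, "dz": 0, "roll": 0, "jaw": 1}
    - {"dx": 0, "dy": 0, "dz": 0, "roll": 0, "jaw": 1}

```text
time_s: 16.13
ee_pos: [0.5564, -0.0811, 0.0786]
eef_rot: [3.141, 0.0, 1.612]
force: [-0.2, 0.5, -0.8]
grip_width: 0.0141
grip_force: 25.0
```

```bash
python3 g.py .556 -.081 .0737 92.2
```

```text
d mm [ 0.1 -0.4  4.9] roll 0.14949190332902162 yaw 92.35 pos [ 0.5564 -0.0811  0.0786] q [-0.21  0.46  1.61 -0.    1.07 -0.25] F [-0.2  0.5 -0.8] w 0.014107624366075613 24.996159821748734 t 16.1333
```

Call:
send_rows:
  rows:
    - {"dx": 0, "dy": 0, "dz": 1.5, "roll": 0, "jaw": 1}
    - {"dx": 0, "dy": 0, "dz": 1.5, "roll": 0, "jaw": 1}
    - {"dx": 0, "dy": 0, "dz": 1, "roll": 0, "jaw": 1}
    - {"dx": 0, "dy": 0, "dz": 0.5, "roll": 0, "jaw": 1}
    - {"dx": 0, "dy": 0, "dz": 0, "roll": 0, "jaw": 1}

```text
time_s: 16.55
ee_pos: [0.5563, -0.0811, 0.0738]
eef_rot: [-3.141, -0.0, 1.612]
force: [-0.1, -0.5, -0.3]
grip_width: 0.014
grip_force: 25.0
```

Call:
send_rows:
  rows:
    - {"dx": 0, "dy": 0, "dz": 0.5, "roll": 0, "jaw": 1}
    - {"dx": 0, "dy": 0, "dz": 0.4, "roll": 0, "jaw": 1}
    - {"dx": 0, "dy": 0, "dz": 0, "roll": 0, "jaw": 1}

```text
time_s: 16.8
ee_pos: [0.5564, -0.0811, 0.0737]
eef_rot: [3.141, 0.0, 1.612]
force: [-3.4, 0.7, 6.9]
grip_width: 0.0137
grip_force: 25.0
```

Seated: the foot bottoms at the expected height (TCP 0.0737) with +6.9 N. Release and rise straight up.

Call:
send_rows:
  rows:
    - {"dx": 0, "dy": 0, "dz": -0.5, "roll": 0, "jaw": -0.3}
    - {"dx": 0, "dy": 0, "dz": 0, "roll": 0, "jaw": -0.3}
    - {"dx": 0, "dy": 0, "dz": 0, "roll": 0, "jaw": -0.3}
    - {"dx": 0, "dy": 0, "dz": 0, "roll": 0, "jaw": -0.3}
    - {"dx": 0, "dy": 0, "dz": 0, "roll": 0, "jaw": -0.3}
    - {"dx": 0, "dy": 0, "dz": 0, "roll": 0, "jaw": -0.3}
    - {"dx": 0, "dy": 0, "dz": 0, "roll": 0, "jaw": -0.3}
    - {"dx": 0, "dy": 0, "dz": -8, "roll": 0, "jaw": -0.3}
    - {"dx": 0, "dy": 0, "dz": -25, "roll": 0, "jaw": -0.3}
    - {"dx": 0, "dy": 0, "dz": -35, "roll": 0, "jaw": -0.3}
    - {"dx": 0, "dy": 0, "dz": -35, "roll": 0, "jaw": -0.3}
    - {"dx": 0, "dy": 0, "dz": -15, "roll": 0, "jaw": -0.3}

```text
time_s: 17.8
ee_pos: [0.5574, -0.0813, 0.1968]
eef_rot: [3.136, 0.001, 1.612]
force: [0.5, 0.1, -0.3]
grip_width: 0.0613
grip_force: 0.0
```

Call:
send_rows:
  rows:
    - {"dx": 0, "dy": -15, "dz": 0, "roll": 0, "jaw": -0.3}
    - {"dx": 0, "dy": -35, "dz": 0, "roll": 0, "jaw": -0.3}
    - {"dx": 0, "dy": -35, "dz": 0, "roll": 0, "jaw": -0.3}
    - {"dx": 0, "dy": -35, "dz": 0, "roll": 0, "jaw": -0.3}
    - {"dx": 0, "dy": -35, "dz": 0, "roll": 0, "jaw": -0.3}
    - {"dx": 0, "dy": -15, "dz": 0, "roll": 0, "jaw": -0.3}
    - {"dx": 0, "dy": 0, "dz": 0, "roll": 0, "jaw": -0.3}

```text
time_s: 18.38
ee_pos: [0.3844, -0.0881, 0.1924]
eef_rot: [3.14, 0.001, 1.611]
force: [-0.1, -0.5, -0.3]
grip_width: 0.0611
grip_force: 0.0
```

```bash
python3 - <<'E'
from h import *
c=snap('top'); d=snap('side')
a=cv2.resize(c['frame'][190:260,130:350,::-1],(800,255),interpolation=cv2.INTER_CUBIC)
b=cv2.resize(d['frame'][130:300,200:360,::-1],(320,340),interpolation=cv2.INTER_CUBIC)
p=np.zeros((600,800,3),np.uint8); p[:255]=a; p[260:600,:320]=b; cv2.imwrite('pics/final.png',p)
for n,(s,e) in dict(pat=(135,185),n1=(188,234),n2=(236,290),n3=(295,340)).items():
    o,dd,s0,s1=armfit(c,s,e); print(n,np.degrees(np.arctan(dd[0]/dd[1])).round(2),(o+dd*(s0+s1)/2).round(4))
print(get_obs()['ee_pos'],get_obs()['time_s'])
E
```

```text
pat -1.93 [0.5461 0.1902]
n1 -4.16 [0.5511 0.0644]
n2 -2.88 [ 0.556  -0.0604]
n3 -3.86 [ 0.5571 -0.1838]
[ 0.38686013 -0.08822798  0.1923623 ] 18.4833
```

View pics/final.png

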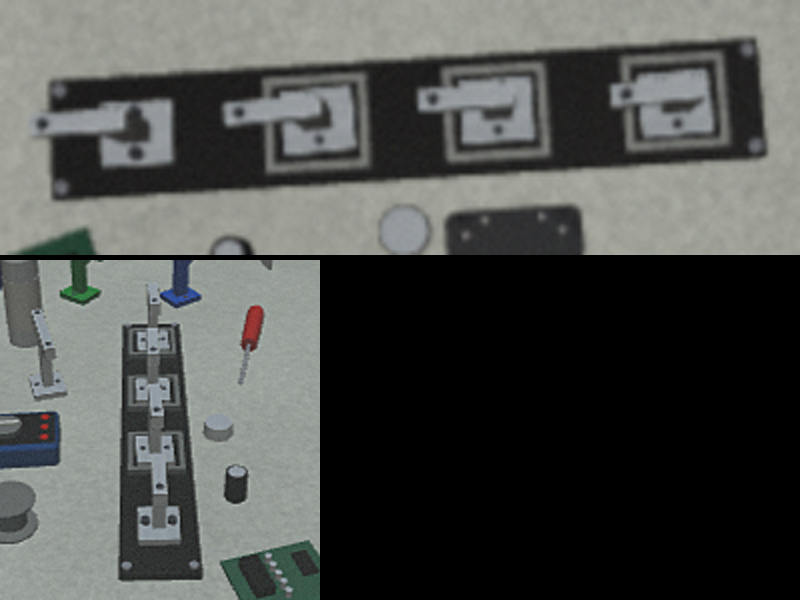

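All four arms now point the same way. The middle foot, at (497,110), lies inside its rim, the two neighbours haven't moved, and the gripper is clear.

```bash
python3 -c "from station import *; print(hand_in())"
```

```text
the job is handed in; nothing more can be done
None
```

The mirrored bracket was the one in the middle nest; I turned it half round, seated it flat in its own nest with its arm pointing like the pattern's, left the other two where they stood, and handed the job in at about 18.5 s.

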